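# Line up the sample containers by size on the rail

### The arm

A 7-joint arm with a two-finger parallel gripper is mounted at the origin on a cart in front of the work surface, level with it; the furniture and walls round the work are solid. World frame = base frame: x ahead of the robot, y to its left, z up, the work surface at z = 0. Lengths are in m, angles in rad, forces in N, time in s.
With the tool pointing down it reaches from about 0.425 to 0.875 m from the base axis. Payload 4.7 kg.
Tool frame: the origin (TCP) lies between the finger pads; the fingertips stand 14 mm ahead of it and the grasp point (between the pads) lies 5 mm behind it; z points along the fingers, y is the line along which they close (so a half turn about z gives the same grasp; the last joint's range is limited). The gripper opens to 87 mm and grips with 3 to 60 N. Pads are 19 mm wide; open, the fingers measure 117 mm over their backs; the gripper's body (75 mm by 190 mm) begins 51 mm behind the grasp point.
Start: joints at [1.336, 0.321, -0.07, 1.45, 0.023, 1.371, -0.057], TCP at [0.16, -0.63, 0.237] pointing down, gripper open.
Joint ranges: [-2.86, 2.86], [-0.3, 2.09], [-1.38, 1.24], [0.06, 2.45], [-1.56, 4.7], [0.09, 2.05], [-2.69, 2.69]. Speed limits (rad/s): [2.57, 2.57, 3.14, 3.14, 3.14, 3.14, 3.14].

### API

Orientations are given as a rotation vector (axis times angle).
In Python, from bench import get_state, get_image, camera_params, close_job gives the robot as it stands. The module is installed in compiled form; this text tells all that it offers.
- The arm moves only by the tool arm_command, never from a script. Its argument "motion" is a list of rows, each a list of 5 numbers: the finger opening in mm, from 0 to 87, then the shift along the tool's x, y, z in mm, then the turn about the tool's z in degrees. In form: [[gripper, x, y, z, spin], ...]. A call has 1 to 5 rows; each row is the pose to reach, as a shift and turn from the pose commanded when the call began, along the tool's axes at that moment; what a row does not reach only later rows make up. A row lasts 1/12 s, in which the tool goes at most 41.7 mm and 7.16 degrees, less where a joint would pass 70% of its speed; a pose out of reach is approached as far as the arm can. A call with a gripper value outside its range is refused whole. The fingers move at their own pace and stop on an object; "newtons" is the grip in N (left out, the last holds). Time passes only in rows, so rows that repeat a pose let the fingers close. It gives the time, the measured TCP pose, the force, the opening and the grip force at its end, in the units of the state.
- get_state(): the state, without advancing time (a new reading comes with each control period).
- get_image(name): name is "side" or "top" or "wrist"; returns (picture, depth): 400x640x3 uint8, red, green, blue; 400x640 float32, m along the optical axis (not along the pixel's ray), 0 where there is no reading.
- camera_params(name): a dict with "intrinsics" (3x3 intrinsics, pixels), "D" ([k1, k2, p1, p2, k3] as OpenCV has them; the pictures are not rectified), "extrinsics" (4x4, takes a point from camera to world coordinates). Camera axes: x right, y down, z forward; pixel columns grow to the right and rows downward; lengths in m; the calibration is good to about 2 mm. A picture is of the moment at which its call begins: read the wrist's pose just before it. camera_params takes no time and is no camera call; for the wrist camera it gives the pose at the moment of the call.
- close_job(): hands the job in; it is judged then, once.
The state is a dict: "time": time; "joint_positions": joint angles; "qd": joint speeds; "joint_torque": joint torques, N m; "position": TCP position; "tool_rot": TCP orientation; "ft_force": force on the tool from outside, world axes, zero at the start; "torque": the same for the moment, N m; "grip_width": opening from 0.0 (shut) to 1.0 (fully open); "grip_force": force on a finger pad.
Only numpy, scipy, OpenCV 4.12 (cv2) and the standard library are available. Lean on these libraries where they do the work, as an engineer would, in place of code of your own. Each camera call takes 0.05 s, during which the arm holds its last target. There are 200 camera calls.

### The job

Line up the four small containers that stand at the front right of the bench on the rail's black mats in order of size: the smallest on the mat next to the red end block, then the next larger, and so on to the largest on the mat farthest from it. Stand each one upright in the middle of its own mat, do not knock any of them over, and leave the white flask farther back where it stands.

Things in the scene. Friction and masses are not known exactly. Their poses are not given: they have to be found in the camera images.
- small_vial_mid (a point): Smallest container: small round amber glass vial with a white label and a grey rubber cap, 23 mm across, 47 mm tall, 18 g. (Other small vials, far back beside the tall jar of grey stoppers, are not meant.) Stands upright at the start, turned anyhow; its point is on its axis, half-way up, and the z axis runs up through the cap.
- blue_vial_mid (a point): Second smallest: round white-filled vial with a dark blue screw cap, 30 mm across (cap 24 mm, above 48 mm), 58 mm tall, 28 g. Stands upright at the start, turned anyhow; its point is on its axis, half-way up, and the z axis runs up through the cap.
- crimp_vial_mid (a point): Second largest: round amber injection vial with a white label and a light grey crimped cap, 36 mm across, 75 mm tall, 50 g. Stands upright at the start, turned anyhow; its point is on its axis, half-way up, and the z axis runs up through the cap.
- green_bottle_mid (a point): Largest: small round amber bottle with a green and white label and a grey stopper, 47 mm across, 91 mm tall, narrowing to the neck over its upper third, 90 g. Stands upright at the start, turned anyhow; its point is on its axis, half-way up, and the z axis runs up through the cap.
- mat_1_top (a point): One of the four black round rubber mats in a row on the low aluminium rail: 58 mm across, 3 mm thick, standing 3 mm proud of the rail, 68 mm from centre to centre. The point is the centre of its top face, 11 mm above the bench; y runs along the row, z up. Rail and mats are fixed. Mat 1 is at the left (+y) end of the row; the red end may be at either.
- mat_2_top (a point): Mat 2, counted from the left (+y) end of the row; like mat_1: 58 mm across, the point at the centre of its top face.
- mat_3_top (a point): Mat 3, counted from the left (+y) end of the row; like mat_1: 58 mm across, the point at the centre of its top face.
- mat_4_top (a point): Mat 4, counted from the left (+y) end of the row; like mat_1: 58 mm across, the point at the centre of its top face.
- red_end: Red end block, 66 x 20 x 10 mm, fixed on one end of the rail, 48 mm beyond the centre of the nearest mat (a white one is on the other end). Its origin is the centre of its underside, 8 mm above the bench. It marks where the row begins.
- white_flask_mid (a point): Bystander: white plastic flask with a white cap, 55 x 79 mm, 121 mm tall, loose, standing farther back on the bench; the point is at its middle, 60 mm up. Flask, rail and containers stand between the hood's solid side walls, at about y = +0.51 and y = -0.29, which reach nearly to the bench's front edge; its sloping front panel hangs over the bench from x = 0.61 back, 0.47 m up.
Things that resemble listed ones, but are neither listed nor needed, are in the scene too. Leave any pink look-alike of the part that bears green_bottle_mid alone.

How it is judged:
By the outcome, as a careful person would: the job done as asked, in the order asked, and still so for the second after the job is handed in, with the robot touching nothing.
It also fails if it takes over 128 s, if anything falls off the work surface, if the arm or the gripper's body presses on something with over 40 N, if the wrist force passes 120 N, or if a joint passes its speed limit or range.

## Working session

There is one attempt and no reset: what is moved stays moved. The work goes in short steps, Python scripts to look and compute and a tool call to move; the robot and the scene stay as the last step left them, time stands still between calls to the robot, and variables do not carry over. Pictures are saved under pics/ and viewed, at most 14 in all, crops included, and the job is handed in when it is done.

Besides the shell and the picture viewer there is one more tool, called after ">>>" by a JSON object that holds its "fn" and its "kwargs", one argument or row to a line. arm_command: Moves the arm, as the interface text tells. Its arguments: {"type":"object","properties":{"motion":{"type":"array"},"newtons":{"type":"number"}},"required":["motion"]}

```bash
mkdir -p pics; python3 - <<'E'
from bench import *
import cv2
s=get_state(); print(s['time'],s['position'],s['tool_rot'],s['grip_width'])
for n in('side','top'):
    p,d=get_image(n); cv2.imwrite(f'pics/{n}0.png',p[:,:,::-1]); c=camera_params(n); print(n,c['extrinsics'].round(3) if hasattr(c['extrinsics'],'round') else c['extrinsics'],c['intrinsics'],c['D'])
E
```

```text
0.0 [ 0.15986363 -0.62947906  0.23544588] [-3.11539654e+00 -3.89608411e-01  5.75050364e-04] 1.0009540390783467
side [[-0.938 -0.216  0.272  0.315]
 [-0.347  0.579 -0.738  0.905]
 [ 0.002 -0.786 -0.618  0.728]
 [ 0.     0.     0.     1.   ]] [[426.51590925   0.         320.52594193]
 [  0.         426.51590925 201.46743209]
 [  0.           0.           1.        ]] [-0.00151738  0.          0.          0.          0.        ]
top [[-3.00e-03 -9.96e-01  8.70e-02  4.95e-01]
 [-1.00e+00  1.00e-03 -1.30e-02  1.31e-01]
 [ 1.30e-02 -8.70e-02 -9.96e-01  1.02e+00]
 [ 0.00e+00  0.00e+00  0.00e+00  1.00e+00]] [[397.91012297   0.         324.84513088]
 [  0.         397.91012297 200.62660155]
 [  0.           0.           1.        ]] [0.02094783 0.         0.         0.         0.        ]
```

View pics/side0.png

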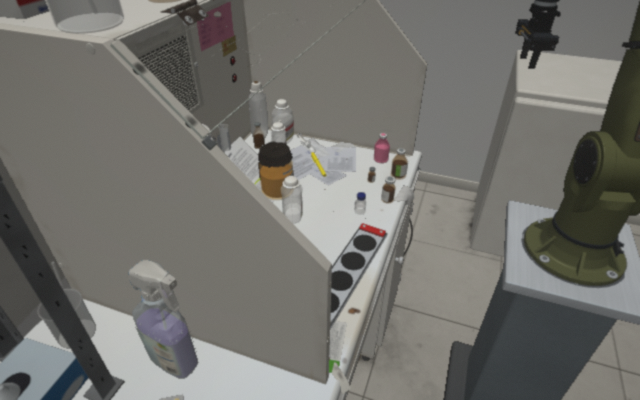

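View pics/top0.png

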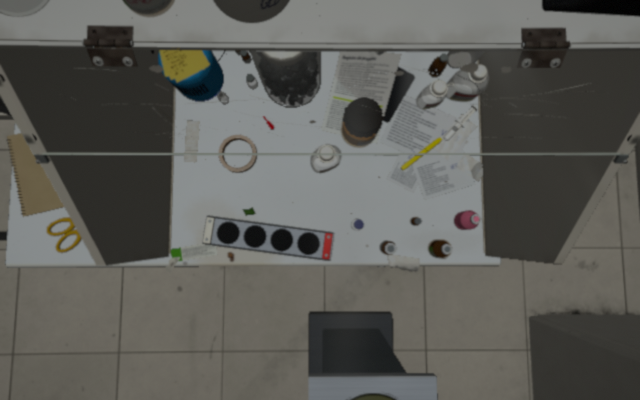

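Top view: the rail has its red block at the right, (328,246), with mats at (228,232), (255,236), (281,240) and (308,243), so mat 4 is next to red.
- **Candidates in the top view:** green bottle (440,249), with the pink look-alike at (467,219). Crimp vial (388,247), small vial (416,221), with other small vials at (437,65). Blue vial (358,224). Flask (325,157).
- **Same objects in the side view:** green (399,163), pink (382,148), crimp (388,190), small (371,174), blue (360,203).

Next step is a close crop and a measurement.

```bash
cat > h.py <<'E'
from bench import *
import cv2, numpy as np
from scipy.spatial.transform import Rotation as R
def plane(c,px,z):
    "pixels -> world at height z"
    K,D,T=[np.array(c[k]) for k in('intrinsics','D','extrinsics')]
    u=cv2.undistortPoints(np.array(px,float).reshape(-1,1,2),K,D).reshape(-1,2)
    r=np.c_[u,np.ones(len(u))]@T[:3,:3].T; o=T[:3,3]
    return o+r*((np.array(z)-o[2])/r[:,2])[:,None]
def go(x,y,yaw=None):
    "shift in tool axes (mm) to world xy, spin (deg) so that tool y has direction yaw"
    s=get_state(); M=R.from_rotvec(s['tool_rot']).as_matrix(); p=s['position']
    d=M.T@(np.array([x,y,p[2]])-p)*1000
    print('pos',p.round(4),'yaw of y',np.degrees(np.arctan2(M[1,1],M[0,1])).round(1),'tilt',M[:,2].round(3),'shift',d.round(1),'t',round(s['time'],2))
E
python3 - <<'E'
from h import *
c=camera_params('top'); p=cv2.imread('pics/top0.png')
H=[.011]*4+[.018,.091,.075,.047,.058]
print(plane(c,[(228,232),(255,236),(281,240),(308,243),(328,246),(440,249),(388,247),(416,221),(358,224)],H).round(3))
a=cv2.resize(p[200:275,195:495],None,fx=2.66,fy=2.66,interpolation=2)
q=cv2.imread('pics/side0.png'); b=cv2.resize(q[125:225,320:430],None,fx=3.8,fy=3.8,interpolation=2)
o=np.zeros((600,800,3),np.uint8);o[:a.shape[0],:a.shape[1]]=a[:,:800];o[205:205+b.shape[0],:b.shape[1]]=b
cv2.imwrite('pics/crop1.png',o)
E
```

```text
[[ 0.504  0.361  0.011]
 [ 0.494  0.293  0.011]
 [ 0.484  0.228  0.011]
 [ 0.476  0.16   0.011]
 [ 0.469  0.11   0.018]
 [ 0.463 -0.149  0.091]
 [ 0.467 -0.031  0.075]
 [ 0.53  -0.105  0.047]
 [ 0.522  0.038  0.058]]
```

View pics/crop1.png

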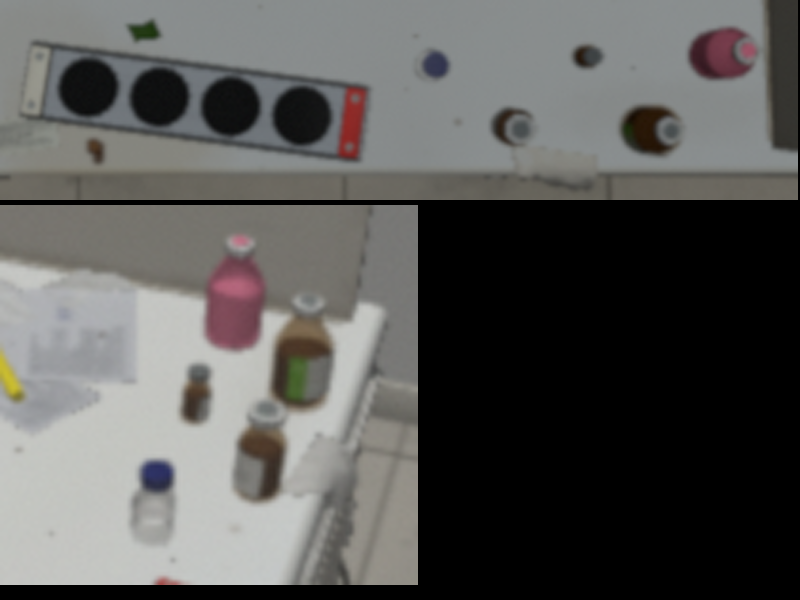

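The crop confirms the choice: green-labelled bottle (cap at 446.5,249 in the top view), crimp (390,248.5), small (417.6,221), blue (359,224.4). Pink stays out of it. The mat spacing measures 67–68 mm, as it should. I move in round the wall's front corner.

>>> {"fn": "arm_command", "kwargs": {
  "motion": [
    [87,28,-30,0,0],
    [87,56,-60,0,0],
    [87,84,-90,0,0],
    [87,112,-120,0,0],
    [87,140,-150,0,0]
  ],
  "newtons": 12
}}

```text
time: 0.52
position: [0.2593, -0.4481, 0.236]
tool_rot: [-3.117, -0.389, 0.001]
ft_force: [0.1, 0.3, -0.2]
grip_width: 0.997
grip_force: 0.0
```

```bash
python3 - <<'E'
from h import *
go(.35,-.27)
E
```

```text
pos [ 0.2593 -0.4481  0.236 ] yaw of y -75.8 tilt [-0.  0. -1.] shift [ 131.8 -150.3    0. ] t 0.52
```

>>> {"fn": "arm_command", "kwargs": {
  "motion": [
    [87,26,-30,0,0],
    [87,52,-60,0,0],
    [87,78,-90,0,-7],
    [87,105,-120,0,-14],
    [87,131,-150,0,-21]
  ]
}}

```text
time: 0.93
position: [0.3492, -0.2704, 0.2363]
tool_rot: [2.991, 0.96, -0.001]
ft_force: [1.0, 0.3, -0.3]
grip_width: 1.0
grip_force: 0.0
```

```bash
python3 - <<'E'
from h import *
go(.43,-.12)
E
```

```text
pos [ 0.3492 -0.2704  0.2363] yaw of y -54.4 tilt [-0. -0. -1.] shift [ 1.533e+02 -7.530e+01 -1.000e-01] t 0.93
```

>>> {"fn": "arm_command", "kwargs": {
  "motion": [
    [87,30,-15,0,-7],
    [87,60,-30,0,-14],
    [87,90,-45,0,-21],
    [87,121,-60,0,-28],
    [87,152,-75,0,-35]
  ]
}}

```text
time: 1.35
position: [0.4298, -0.1219, 0.2364]
tool_rot: [2.564, 1.815, -0.001]
ft_force: [0.7, -0.7, 0.6]
grip_width: 1.002
grip_force: 0.0
```

```bash
python3 - <<'E'
from h import *
go(.463,-.163)
c=camera_params('wrist'); p,d=get_image('wrist'); cv2.imwrite('pics/w1.png',p[:,:,::-1]); print(c['extrinsics'],c['intrinsics'])
E
```

```text
pos [ 0.4298 -0.1219  0.2364] yaw of y -19.4 tilt [-0. -0. -1.] shift [-27.7  44.9   0. ] t 1.35
[[ 9.43466731e-01 -3.18428062e-01 -9.20548598e-02  4.55876525e-01]
 [-3.31465889e-01 -9.05557699e-01 -2.64755770e-01 -5.01228690e-02]
 [ 9.44679842e-04  2.80301307e-01 -9.59911603e-01  3.85181309e-01]
 [ 0.00000000e+00  0.00000000e+00  0.00000000e+00  1.00000000e+00]] [[291.89130517   0.         323.91346169]
 [  0.         291.89130517 197.81622049]
 [  0.           0.           1.        ]]
```

View pics/w1.png

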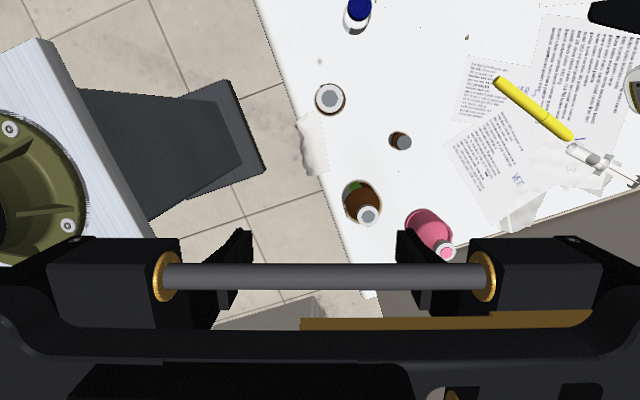

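Wrist view: green cap (368,216), crimp cap (330,99), small cap (403,142), blue cap (359,9), pink (445,253).

```bash
python3 - <<'E'
from h import *
c=camera_params('wrist')
print(plane(c,[(368,216),(330,99),(403,142),(359,8),(445,253)],[.091,.075,.047,.058,.091]).round(4))
c=camera_params('top')
print(plane(c,[(446.5,249),(390.1,248.5),(417.6,221),(358.9,224.4)],[.091,.075,.047,.058]).round(4))
go(.463,-.163)
p=cv2.imread('pics/top0.png')
m=(p[215:262,213:323].max(2)<45).astype(np.uint8)
n,l,st,ce=cv2.connectedComponentsWithStats(m); k=[i for i in range(1,n) if st[i,4]>150]; print(st[k,4])
print(plane(c,ce[k]+[213,215],[.011]*len(k)).round(4))
E
```

```text
[[ 0.4699 -0.1576  0.091 ]
 [ 0.469  -0.0309  0.075 ]
 [ 0.535  -0.1009  0.047 ]
 [ 0.5242  0.0432  0.058 ]
 [ 0.5398 -0.2275  0.091 ]]
[[ 0.463  -0.1639  0.091 ]
 [ 0.4639 -0.0357  0.075 ]
 [ 0.5297 -0.1091  0.047 ]
 [ 0.5213  0.0358  0.058 ]]
pos [ 0.4332 -0.1144  0.2367] yaw of y -18.5 tilt [ 0.003  0.003 -1.   ] shift [-36.6  43.7  -0.1] t 1.4
[344 347 346 344]
[[0.5032 0.3618 0.011 ]
 [0.494  0.2945 0.011 ]
 [0.4847 0.2275 0.011 ]
 [0.4759 0.1602 0.011 ]]
```

>>> {"fn": "arm_command", "kwargs": {
  "motion": [
    [87,0,0,0,0],
    [87,0,0,0,0]
  ]
}}

```text
time: 1.57
position: [0.4294, -0.1233, 0.2363]
tool_rot: [-2.569, -1.808, 0.002]
ft_force: [0.5, 0.1, 0.5]
grip_width: 0.996
grip_force: 0.0
```

```bash
python3 - <<'E'
from h import *
go(.4645,-.1645)
E
```

```text
pos [ 0.4294 -0.1233  0.2363] yaw of y -19.7 tilt [-0.001 -0.001 -1.   ] shift [-26.9  46.9  -0. ] t 1.57
```

>>> {"fn": "arm_command", "kwargs": {
  "motion": [
    [87,-13,23,20,-6],
    [87,-27,47,45,-12],
    [87,-27,47,70,-12],
    [87,-27,47,80,-12],
    [87,-27,47,80,-12]
  ]
}}

```text
time: 1.98
position: [0.4619, -0.1652, 0.1535]
tool_rot: [-2.365, -2.058, 0.004]
ft_force: [0.2, -0.2, 0.3]
grip_width: 0.999
grip_force: 0.0
```

```bash
python3 - <<'E'
from h import *
go(.4645,-.1645)
c=camera_params('wrist'); p,d=get_image('wrist'); cv2.imwrite('pics/w2.png',p[:,:,::-1]); go(.4645,-.1645)
E
```

```text
pos [ 0.4619 -0.1652  0.1535] yaw of y -7.9 tilt [-0.006  0.003 -1.   ] shift [ 1.1  2.5 -0. ] t 1.98
pos [ 0.4632 -0.1651  0.1555] yaw of y -7.9 tilt [-0.003  0.001 -1.   ] shift [ 0.8  1.2 -0. ] t 2.03
```

View pics/w2.png

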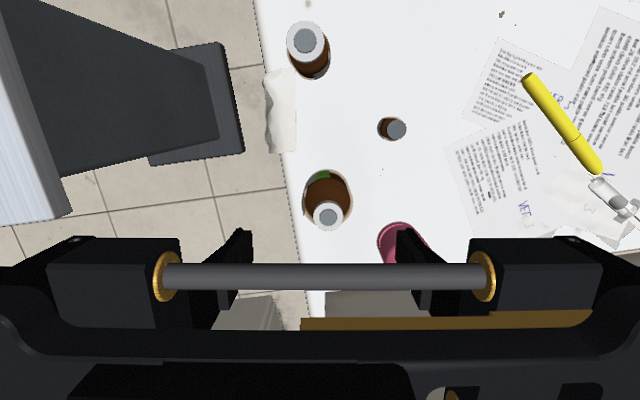

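```bash
python3 - <<'E'
from h import *
c=camera_params('wrist')
print(plane(c,[(328,214),(305,40),(397,129)],[.091,.075,.047]).round(4))
go(.4645,-.1645)
E
```

```text
[[ 0.4671 -0.1646  0.091 ]
 [ 0.4677 -0.0379  0.075 ]
 [ 0.5347 -0.1112  0.047 ]]
pos [ 0.4632 -0.1651  0.1555] yaw of y -7.9 tilt [-0.003  0.001 -1.   ] shift [ 0.8  1.2 -0. ] t 2.03
```

>>> {"fn": "arm_command", "kwargs": {
  "motion": [
    [87,0,2,30,0],
    [87,0,2,65,0],
    [87,0,2,95,0],
    [87,0,2,112,0],
    [87,0,2,116,0]
  ]
}}

```text
time: 2.45
position: [0.4651, -0.1648, 0.0393]
tool_rot: [-2.365, -2.064, 0.003]
ft_force: [-0.2, 0.1, 0.5]
grip_width: 1.001
grip_force: 0.0
```

>>> {"fn": "arm_command", "kwargs": {
  "motion": [
    [60,0,0,0,0],
    [50,0,0,0,0],
    [42,0,0,0,0],
    [40,0,0,0,0],
    [40,0,0,0,0]
  ],
  "newtons": 12
}}

```text
time: 2.87
position: [0.4676, -0.1656, 0.0419]
tool_rot: [2.365, 2.064, 0.001]
ft_force: [0.4, -1.2, 0.2]
grip_width: 0.707
grip_force: 0.0
```

>>> {"fn": "arm_command", "kwargs": {
  "motion": [
    [40,0,0,0,0],
    [40,0,0,0,0],
    [40,0,0,0,0],
    [40,0,0,0,0],
    [40,0,0,0,0]
  ]
}}

```text
time: 3.28
position: [0.4666, -0.1652, 0.0408]
tool_rot: [-2.366, -2.066, 0.001]
ft_force: [-2.4, 0.7, 4.0]
grip_width: 0.529
grip_force: 12.0
```

>>> {"fn": "arm_command", "kwargs": {
  "motion": [
    [40,0,0,-15,0],
    [40,0,0,-45,0],
    [40,5,0,-80,0],
    [40,20,-1,-108,0],
    [40,50,-3,-115,0]
  ]
}}

```text
time: 3.7
position: [0.4731, -0.1187, 0.16]
tool_rot: [2.367, 2.054, 0.005]
ft_force: [1.7, -0.5, 0.1]
grip_width: 0.522
grip_force: 12.0
```

>>> {"fn": "arm_command", "kwargs": {
  "motion": [
    [40,35,-2,0,0],
    [40,70,-5,0,0],
    [40,105,-7,0,0],
    [40,140,-10,0,0],
    [40,175,-12,0,0]
  ]
}}

```text
time: 4.12
position: [0.4819, 0.0615, 0.1554]
tool_rot: [2.366, 2.066, 0.0]
ft_force: [0.9, -0.2, -1.9]
grip_width: 0.525
grip_force: 12.0
```

>>> {"fn": "arm_command", "kwargs": {
  "motion": [
    [40,35,-2,0,0],
    [40,70,-5,0,0],
    [40,105,-7,0,0],
    [40,140,-10,0,0],
    [40,175,-12,0,0]
  ]
}}

```text
time: 4.53
position: [0.4937, 0.2365, 0.1552]
tool_rot: [2.367, 2.066, 0.0]
ft_force: [1.1, -0.1, -0.2]
grip_width: 0.531
grip_force: 12.0
```

>>> {"fn": "arm_command", "kwargs": {
  "motion": [
    [40,35,-2,0,0],
    [40,65,-5,0,0],
    [40,90,-6,0,0],
    [40,105,-6,0,0],
    [40,105,-6,0,0]
  ]
}}

```text
time: 4.95
position: [0.5006, 0.3444, 0.1551]
tool_rot: [-2.358, -2.07, -0.002]
ft_force: [-1.0, 0.1, -1.5]
grip_width: 0.525
grip_force: 12.0
```

```bash
python3 - <<'E'
from h import *
go(.5032,.3618)
for n in('wrist','top'):
  p,d=get_image(n); cv2.imwrite(f'pics/{n}3.png',p[:,:,::-1])
E
```

```text
pos [0.5006 0.3444 0.1551] yaw of y -7.4 tilt [-0.001  0.004 -1.   ] shift [17.6  0.3  0.1] t 4.95
```

View pics/wrist3.png

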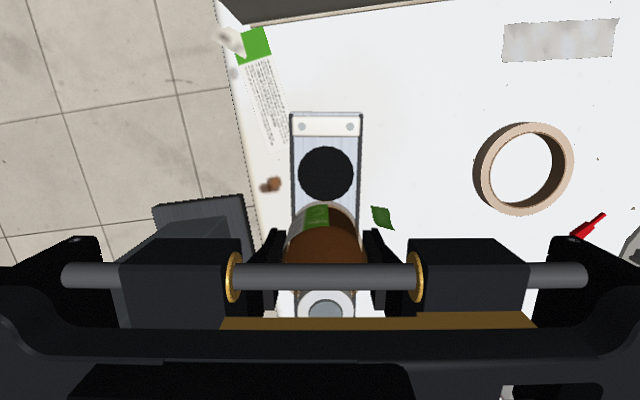

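Mat 1 is at (326,174) and free, and the bottle stands upright in the fingers with its cap at (324,310).

```bash
cat >> h.py <<'E'
def mats():
    c=camera_params('wrist'); p,_=get_image('wrist')
    m=cv2.morphologyEx((p[:235].max(2)<40).astype(np.uint8),cv2.MORPH_OPEN,np.ones((5,5)))
    n,l,st,ce=cv2.connectedComponentsWithStats(m)
    for i in range(1,n):
        if 1000<st[i,4]<8000: print('mat?',st[i],plane(c,[ce[i]],[.011]).round(4))
    return c
E
python3 - <<'E'
from h import *
c=mats()
print(plane(c,[(324.5,310)],[.205]).round(4))
go(.5032,.3618)
E
```

```text
mat? [ 297  142   54   54 2341] [[0.5048 0.3614 0.011 ]]
[[0.5028 0.3406 0.205 ]]
pos [0.5021 0.3387 0.1548] yaw of y -7.8 tilt [-0.001 -0.001 -1.   ] shift [23. -2. -0.] t 5.1
```

>>> {"fn": "arm_command", "kwargs": {
  "motion": [
    [40,10,-1,10,0],
    [40,21,-2,40,0],
    [40,21,-2,70,0],
    [40,21,-2,90,0],
    [40,21,-2,98,0]
  ]
}}

```text
time: 5.52
position: [0.5014, 0.3582, 0.0533]
tool_rot: [-2.368, -2.065, 0.009]
ft_force: [-0.8, -1.0, -0.7]
grip_width: 0.523
grip_force: 12.0
```

>>> {"fn": "arm_command", "kwargs": {
  "motion": [
    [40,0,0,2,0],
    [40,0,0,4,0],
    [40,0,0,4,0],
    [40,0,0,4,0]
  ]
}}

```text
time: 5.85
position: [0.5039, 0.3613, 0.055]
tool_rot: [2.366, 2.065, 0.004]
ft_force: [-0.6, -0.8, -0.1]
grip_width: 0.526
grip_force: 12.0
```

>>> {"fn": "arm_command", "kwargs": {
  "motion": [
    [40,0,-1,1,0],
    [40,0,-1,1,0],
    [40,0,-1,2,0],
    [40,0,-1,2,0]
  ]
}}

```text
time: 6.18
position: [0.5022, 0.3611, 0.0519]
tool_rot: [2.366, 2.066, 0.001]
ft_force: [0.5, 0.7, 1.2]
grip_width: 0.527
grip_force: 12.0
```

>>> {"fn": "arm_command", "kwargs": {
  "motion": [
    [40,0,0,0,0],
    [40,0,0,0,0]
  ]
}}

```text
time: 6.35
position: [0.5022, 0.3611, 0.0519]
tool_rot: [2.366, 2.066, 0.001]
ft_force: [-0.1, -0.0, 2.1]
grip_width: 0.523
grip_force: 12.0
```

>>> {"fn": "arm_command", "kwargs": {
  "motion": [
    [60,0,0,0,0],
    [87,0,0,0,0],
    [87,0,0,0,0],
    [87,0,0,0,0],
    [87,0,0,0,0]
  ]
}}

```text
time: 6.77
position: [0.5019, 0.3609, 0.0514]
tool_rot: [2.366, 2.066, -0.0]
ft_force: [-1.0, -0.1, -0.5]
grip_width: 0.82
grip_force: 0.0
```

>>> {"fn": "arm_command", "kwargs": {
  "motion": [
    [87,0,0,0,0],
    [87,0,0,-10,0],
    [87,0,0,-40,0],
    [87,0,0,-75,0],
    [87,0,0,-105,0]
  ]
}}

```text
time: 7.18
position: [0.5017, 0.3612, 0.1588]
tool_rot: [-2.366, -2.067, -0.001]
ft_force: [1.1, -0.7, 0.0]
grip_width: 0.994
grip_force: 0.0
```

```bash
python3 - <<'E'
from h import *
go(.466,-.037)
E
```

```text
pos [0.5017 0.3612 0.1588] yaw of y -7.7 tilt [ 0.  0. -1.] shift [-3.994e+02  1.810e+01 -2.000e-01] t 7.18
```

>>> {"fn": "arm_command", "kwargs": {
  "motion": [
    [87,-30,1,0,0],
    [87,-65,3,0,0],
    [87,-100,5,0,0],
    [87,-140,6,0,0],
    [87,-180,8,0,0]
  ]
}}

```text
time: 7.6
position: [0.4851, 0.1806, 0.1572]
tool_rot: [2.365, 2.068, 0.001]
ft_force: [0.6, -0.7, -0.5]
grip_width: 0.997
grip_force: 0.0
```

>>> {"fn": "arm_command", "kwargs": {
  "motion": [
    [87,-40,2,0,0],
    [87,-80,4,0,0],
    [87,-120,6,0,0],
    [87,-155,8,0,0],
    [87,-185,9,0,0]
  ]
}}

```text
time: 8.02
position: [0.4693, -0.0058, 0.1575]
tool_rot: [2.367, 2.063, -0.0]
ft_force: [0.1, 0.4, 0.7]
grip_width: 1.0
grip_force: 0.0
```

>>> {"fn": "arm_command", "kwargs": {
  "motion": [
    [87,-20,1,0,0],
    [87,-34,1,0,0],
    [87,-34,1,0,0],
    [87,-34,1,0,0]
  ]
}}

```text
time: 8.35
position: [0.4662, -0.0367, 0.1571]
tool_rot: [2.367, 2.064, 0.001]
ft_force: [1.0, 0.3, -0.5]
grip_width: 1.003
grip_force: 0.0
```

```bash
python3 - <<'E'
from h import *
go(.466,-.037)
p,d=get_image('wrist'); cv2.imwrite('pics/w4.png',p[:,:,::-1])
E
```

```text
pos [ 0.4662 -0.0367  0.1571] yaw of y -7.8 tilt [ 0.001 -0.    -1.   ] shift [-0.3 -0.1 -0. ] t 8.35
```

View pics/w4.png

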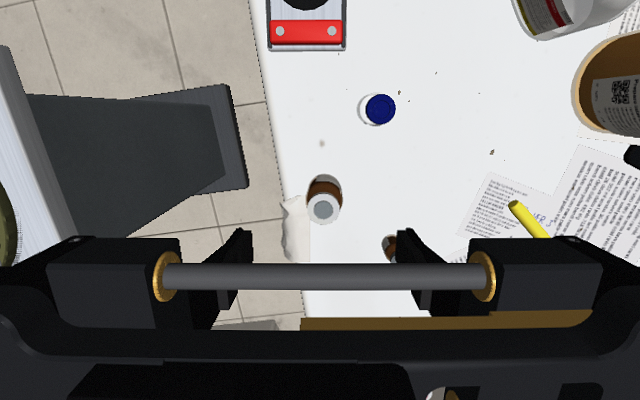

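Crimp cap is at (323,209) and blue cap at (380,109). The small vial is behind the front finger, about 50 mm clear in y.

```bash
python3 - <<'E'
from h import *
c=camera_params('wrist')
print(plane(c,[(323,209),(380,109)],[.075,.058]).round(4))
go(.466,-.037)
E
```

```text
[[ 0.4664 -0.0365  0.075 ]
 [ 0.5232  0.0368  0.058 ]]
pos [ 0.4663 -0.0357  0.157 ] yaw of y -7.7 tilt [ 0.001  0.    -1.   ] shift [-1.4 -0.1 -0. ] t 8.4
```

>>> {"fn": "arm_command", "kwargs": {
  "motion": [
    [87,0,0,30,0],
    [80,0,0,65,0],
    [70,0,0,95,0],
    [60,0,0,116,0],
    [55,0,0,121,0]
  ]
}}

```text
time: 8.82
position: [0.4634, -0.0344, 0.0325]
tool_rot: [-2.359, -2.067, 0.004]
ft_force: [-1.0, 0.0, -0.4]
grip_width: 0.783
grip_force: 0.0
```

>>> {"fn": "arm_command", "kwargs": {
  "motion": [
    [45,0,0,0,0],
    [40,0,0,0,0],
    [30,0,0,0,0],
    [30,0,0,0,0],
    [30,0,0,0,0]
  ],
  "newtons": 12
}}

```text
time: 9.23
position: [0.467, -0.037, 0.0368]
tool_rot: [2.365, 2.065, 0.002]
ft_force: [0.3, 0.3, -0.2]
grip_width: 0.408
grip_force: 0.3
```

>>> {"fn": "arm_command", "kwargs": {
  "motion": [
    [30,0,0,0,0],
    [30,0,0,0,0],
    [30,0,0,0,0],
    [30,0,0,0,0]
  ]
}}

```text
time: 9.57
position: [0.4668, -0.037, 0.0365]
tool_rot: [2.365, 2.065, 0.001]
ft_force: [-1.2, -0.3, 6.8]
grip_width: 0.388
grip_force: 12.0
```

```bash
python3 - <<'E'
from h import *
go(.494,.2945)
E
```

```text
pos [ 0.4668 -0.037   0.0365] yaw of y -7.8 tilt [ 0.002 -0.001 -1.   ] shift [ 3.321e+02 -1.780e+01 -2.000e-01] t 9.57
```

>>> {"fn": "arm_command", "kwargs": {
  "motion": [
    [30,0,0,-15,0],
    [30,0,0,-45,0],
    [30,2,0,-80,0],
    [30,15,-1,-108,0],
    [30,42,-2,-115,0]
  ]
}}

```text
time: 9.98
position: [0.4723, 0.0021, 0.155]
tool_rot: [2.367, 2.055, 0.005]
ft_force: [0.8, -0.3, -0.6]
grip_width: 0.389
grip_force: 12.0
```

>>> {"fn": "arm_command", "kwargs": {
  "motion": [
    [30,35,-2,0,0],
    [30,70,-4,0,0],
    [30,105,-6,0,0],
    [30,140,-8,0,0],
    [30,175,-10,0,0]
  ]
}}

```text
time: 10.4
position: [0.4833, 0.1811, 0.1507]
tool_rot: [2.366, 2.065, 0.0]
ft_force: [1.1, -0.3, -0.3]
grip_width: 0.387
grip_force: 12.0
```

>>> {"fn": "arm_command", "kwargs": {
  "motion": [
    [30,35,-2,0,0],
    [30,62,-3,0,0],
    [30,80,-4,0,0],
    [30,90,-4,0,0],
    [30,90,-4,0,0]
  ]
}}

```text
time: 10.82
position: [0.4909, 0.2719, 0.1504]
tool_rot: [-2.362, -2.069, -0.001]
ft_force: [-0.5, 0.1, 0.3]
grip_width: 0.389
grip_force: 12.0
```

```bash
python3 - <<'E'
from h import *
c=mats()
p,d=get_image('wrist'); cv2.imwrite('pics/w5.png',p[:,:,::-1])
go(.494,.2945)
E
```

```text
mat? [ 298  142   55   55 2404] [[0.4957 0.2939 0.011 ]]
pos [0.4915 0.2684 0.1502] yaw of y -7.8 tilt [-0.001 -0.001 -1.   ] shift [26.2 -1.1 -0. ] t 10.92
```

View pics/w5.png

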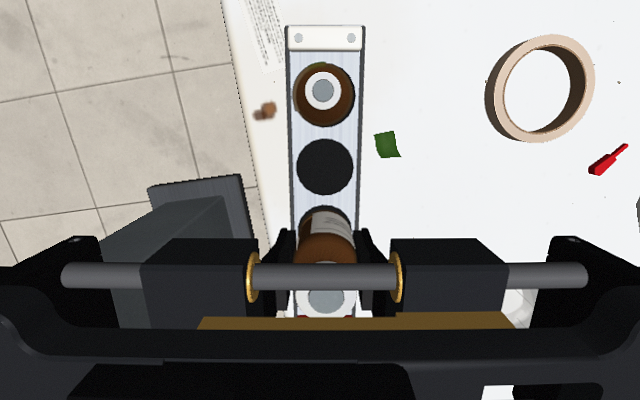

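The green bottle stands upright in the middle of mat 1 (cap 323,91). Mat 2 is free at (325,167), and the held crimp cap is at (326,298).

```bash
python3 - <<'E'
from h import *
c=camera_params('wrist')
print(plane(c,[(326,298),(323,91)],[.1887,.102]).round(4))
go(.4949,.2942)
E
```

```text
[[0.493  0.2664 0.1887]
 [0.5038 0.3571 0.102 ]]
pos [0.4915 0.2684 0.1502] yaw of y -7.8 tilt [-0.001 -0.001 -1.   ] shift [26.  -0.2 -0. ] t 10.92
```

>>> {"fn": "arm_command", "kwargs": {
  "motion": [
    [30,14,0,10,0],
    [30,27,-1,40,0],
    [30,27,-1,70,0],
    [30,27,-1,90,0],
    [30,27,-1,98,0]
  ]
}}

```text
time: 11.33
position: [0.493, 0.2926, 0.0492]
tool_rot: [2.369, 2.063, -0.009]
ft_force: [-0.9, -1.0, -1.0]
grip_width: 0.391
grip_force: 12.0
```

>>> {"fn": "arm_command", "kwargs": {
  "motion": [
    [30,0,0,2,0],
    [30,0,0,3,0],
    [30,0,0,4,0],
    [30,0,0,5,0],
    [30,0,0,5,0]
  ]
}}

```text
time: 11.75
position: [0.495, 0.2965, 0.0486]
tool_rot: [2.366, 2.065, 0.003]
ft_force: [-0.3, 1.2, -1.3]
grip_width: 0.392
grip_force: 12.0
```

>>> {"fn": "arm_command", "kwargs": {
  "motion": [
    [30,0,0,0,0],
    [30,0,0,0,0]
  ]
}}

```text
time: 11.92
position: [0.4945, 0.2965, 0.0481]
tool_rot: [2.366, 2.066, 0.001]
ft_force: [-0.4, -0.3, -0.9]
grip_width: 0.389
grip_force: 12.0
```

>>> {"fn": "arm_command", "kwargs": {
  "motion": [
    [30,-1,0,1,0],
    [30,-1,0,1,0],
    [30,-1,0,1.5,0],
    [30,-1,0,1.5,0]
  ]
}}

```text
time: 12.25
position: [0.4944, 0.2965, 0.0476]
tool_rot: [2.366, 2.067, 0.003]
ft_force: [-2.2, -0.3, 8.0]
grip_width: 0.394
grip_force: 12.0
```

>>> {"fn": "arm_command", "kwargs": {
  "motion": [
    [30,0,0,0,0],
    [50,0,0,0,0],
    [70,0,0,0,0],
    [75,0,0,0,0],
    [80,0,0,0,0]
  ]
}}

```text
time: 12.67
position: [0.494, 0.2952, 0.0458]
tool_rot: [2.366, 2.066, -0.001]
ft_force: [-0.5, 0.1, -0.6]
grip_width: 0.611
grip_force: 0.0
```

>>> {"fn": "arm_command", "kwargs": {
  "motion": [
    [87,0,0,0,0],
    [87,0,0,-10,0],
    [87,0,0,-40,0],
    [87,0,0,-75,0],
    [87,0,0,-105,0]
  ]
}}

```text
time: 13.08
position: [0.4938, 0.2958, 0.1531]
tool_rot: [-2.365, -2.067, -0.0]
ft_force: [1.0, 0.6, 0.4]
grip_width: 0.964
grip_force: 0.0
```

```bash
python3 - <<'E'
from h import *
go(.5225,.0365)
E
```

```text
pos [0.4938 0.2958 0.1531] yaw of y -7.7 tilt [-0.  0. -1.] shift [-2.531e+02  6.320e+01 -1.000e-01] t 13.08
```

>>> {"fn": "arm_command", "kwargs": {
  "motion": [
    [87,-30,8,0,0],
    [87,-65,16,0,0],
    [87,-100,25,0,0],
    [87,-135,34,0,0],
    [87,-170,42,0,0]
  ]
}}

```text
time: 13.5
position: [0.5129, 0.1198, 0.1518]
tool_rot: [2.365, 2.066, 0.001]
ft_force: [0.8, 0.6, -0.3]
grip_width: 0.998
grip_force: 0.0
```

>>> {"fn": "arm_command", "kwargs": {
  "motion": [
    [87,-35,9,0,0],
    [87,-62,16,0,0],
    [87,-83,21,0,0],
    [87,-83,21,0,0],
    [87,-83,21,0,0]
  ]
}}

```text
time: 13.92
position: [0.5226, 0.0349, 0.1515]
tool_rot: [2.369, 2.062, 0.0]
ft_force: [0.0, 0.2, -0.5]
grip_width: 0.998
grip_force: 0.0
```

```bash
python3 - <<'E'
from h import *
go(.5225,.0365)
for n in('wrist','top'):
  p,d=get_image(n); cv2.imwrite(f'pics/{n}6.png',p[:,:,::-1])
t=cv2.imread('pics/top6.png'); w=cv2.imread('pics/wrist6.png')
o=np.vstack([cv2.resize(t[195:275,195:495],(640,171)),w]); cv2.imwrite('pics/c6.png',o)
E
```

```text
pos [0.5226 0.0349 0.1515] yaw of y -7.9 tilt [ 0. -0. -1.] shift [ 1.6 -0.3 -0. ] t 13.92
```

View pics/c6.png

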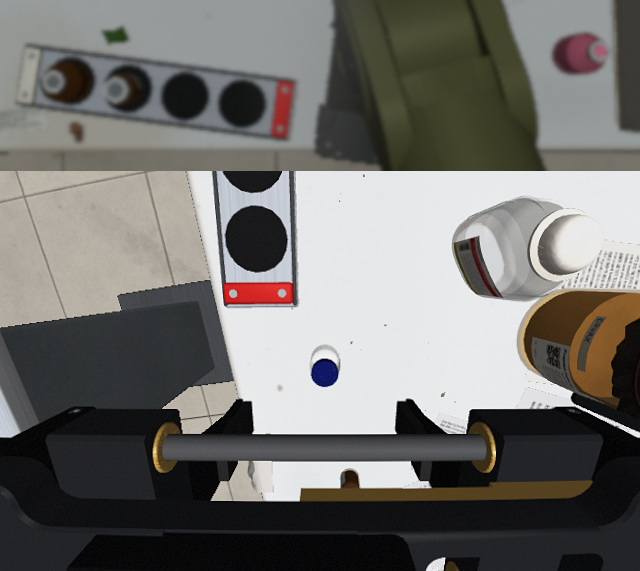

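Both placed containers stand upright on their mats (top caps at about 220,233 and 252,237). Blue cap is at (324,201) in the wrist picture. The front finger is clear of the small vial at (349,307).

```bash
python3 - <<'E'
from h import *
print(plane(camera_params('top'),[(219.8,233.4),(252.2,237.2)],[.102,.086]).round(4))
print(plane(camera_params('wrist'),[(324,201)],[.058]).round(4))
go(.5225,.0365)
E
```

```text
[[0.5003 0.3591 0.102 ]
 [0.4914 0.2878 0.086 ]]
[[0.5237 0.0401 0.058 ]]
pos [0.5223 0.0376 0.1515] yaw of y -7.7 tilt [ 0.     0.001 -1.   ] shift [-1.   0.3 -0. ] t 14.02
```

>>> {"fn": "arm_command", "kwargs": {
  "motion": [
    [87,1,1,30,0],
    [80,1,1,65,0],
    [70,1,1,98,0],
    [60,1,1,120,0],
    [50,1,1,125,0]
  ]
}}

```text
time: 14.43
position: [0.5202, 0.0389, 0.0225]
tool_rot: [-2.359, -2.067, 0.007]
ft_force: [-0.2, 0.0, 0.7]
grip_width: 0.781
grip_force: 0.0
```

>>> {"fn": "arm_command", "kwargs": {
  "motion": [
    [45,0,0,0,0],
    [40,0,0,0,0],
    [30,0,0,0,0],
    [24,0,0,0,0],
    [24,0,0,0,0]
  ],
  "newtons": 10
}}

```text
time: 14.85
position: [0.5246, 0.0371, 0.0274]
tool_rot: [2.365, 2.065, 0.002]
ft_force: [-0.2, 1.1, -0.6]
grip_width: 0.404
grip_force: 0.0
```

>>> {"fn": "arm_command", "kwargs": {
  "motion": [
    [24,0,0,0,0],
    [24,0,0,0,0],
    [24,0,0,0,0],
    [24,0,0,0,0]
  ]
}}

```text
time: 15.18
position: [0.5242, 0.037, 0.0269]
tool_rot: [2.366, 2.065, 0.001]
ft_force: [-1.3, -0.8, 5.2]
grip_width: 0.332
grip_force: 10.0
```

```bash
python3 - <<'E'
from h import *
go(.4857,.2273)
E
```

```text
pos [0.5242 0.037  0.0269] yaw of y -7.8 tilt [ 0.001 -0.    -1.   ] shift [ 1.833e+02 -6.380e+01 -1.000e-01] t 15.18
```

>>> {"fn": "arm_command", "kwargs": {
  "motion": [
    [24,0,0,-15,0],
    [24,0,0,-45,0],
    [24,2,-1,-80,0],
    [24,15,-5,-110,0],
    [24,40,-15,-120,0]
  ]
}}

```text
time: 15.6
position: [0.5174, 0.0762, 0.1502]
tool_rot: [2.368, 2.055, 0.007]
ft_force: [1.1, 0.5, 0.0]
grip_width: 0.332
grip_force: 10.0
```

>>> {"fn": "arm_command", "kwargs": {
  "motion": [
    [24,35,-15,0,0],
    [24,70,-29,0,0],
    [24,98,-40,0,0],
    [24,118,-48,0,0],
    [24,118,-48,0,0]
  ]
}}

```text
time: 16.02
position: [0.48, 0.2081, 0.1465]
tool_rot: [-2.356, -2.075, -0.003]
ft_force: [0.2, 0.5, 0.3]
grip_width: 0.33
grip_force: 10.0
```

>>> {"fn": "arm_command", "kwargs": {
  "motion": [
    [24,0,0,0,0],
    [24,0,0,0,0]
  ]
}}

```text
time: 16.18
position: [0.4826, 0.2011, 0.1458]
tool_rot: [2.367, 2.065, -0.001]
ft_force: [-0.4, -1.2, -0.5]
grip_width: 0.329
grip_force: 10.0
```

```bash
python3 - <<'E'
from h import *
c=mats()
p,d=get_image('wrist'); cv2.imwrite('pics/w7.png',p[:,:,::-1])
go(.4857,.2273)
E
```

```text
mat? [ 294   72   60   54 1054] [[0.4976 0.2824 0.011 ]]
mat? [ 296  139   56   56 2503] [[0.4866 0.2265 0.011 ]]
pos [0.4829 0.2005 0.1457] yaw of y -7.9 tilt [-0.    -0.001 -1.   ] shift [27.  -0.9 -0. ] t 16.28
```

View pics/w7.png

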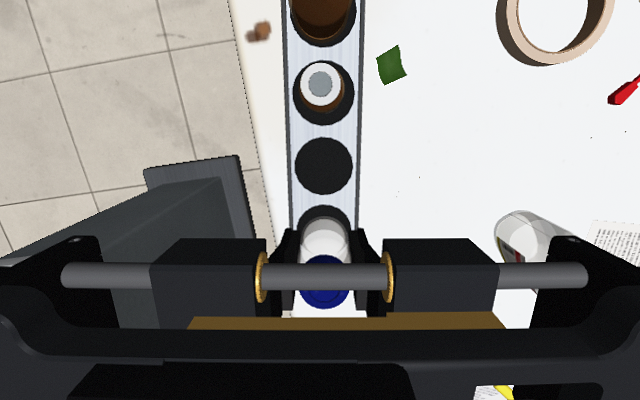

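Mat 2 ring spans rows 60–126 at column 324, with the crimp cap at (320,84). Mat 3 is free at (324,167). The held blue cap is centred about (324,282).

```bash
python3 - <<'E'
from h import *
c=camera_params('wrist')
print(plane(c,[(320,84),(324,93),(324,282)],[.086,.011,.1768]).round(4))
go(.4862,.2269)
E
```

```text
[[0.494  0.2947 0.086 ]
 [0.4966 0.2932 0.011 ]
 [0.4839 0.2018 0.1768]]
pos [0.4829 0.2005 0.1457] yaw of y -7.9 tilt [-0.    -0.001 -1.   ] shift [26.6 -0.3 -0. ] t 16.28
```

>>> {"fn": "arm_command", "kwargs": {
  "motion": [
    [24,14,0,10,0],
    [24,26,-1,42,0],
    [24,26,-1,75,0],
    [24,26,-1,97,0],
    [24,26,-1,104,0]
  ]
}}

```text
time: 16.7
position: [0.4828, 0.2255, 0.0382]
tool_rot: [-2.367, -2.063, 0.01]
ft_force: [-0.4, 0.1, 0.5]
grip_width: 0.334
grip_force: 10.0
```

>>> {"fn": "arm_command", "kwargs": {
  "motion": [
    [24,0,0,1,0],
    [24,0,0,2,0],
    [24,0,0,3,0],
    [24,0,0,4,0],
    [24,0,0,4,0]
  ]
}}

```text
time: 17.12
position: [0.4858, 0.2281, 0.0391]
tool_rot: [2.366, 2.065, 0.003]
ft_force: [-0.0, 0.5, 0.6]
grip_width: 0.331
grip_force: 10.0
```

>>> {"fn": "arm_command", "kwargs": {
  "motion": [
    [24,0,0,0,0],
    [24,0,0,0,0]
  ]
}}

```text
time: 17.28
position: [0.4853, 0.2281, 0.0386]
tool_rot: [2.366, 2.066, 0.001]
ft_force: [0.8, 0.9, -0.9]
grip_width: 0.335
grip_force: 10.0
```

>>> {"fn": "arm_command", "kwargs": {
  "motion": [
    [24,-1,0,1,0],
    [24,-1,0,1,0],
    [24,-1,0,1.3,0],
    [24,-1,0,1.3,0]
  ]
}}

```text
time: 17.62
position: [0.4852, 0.2278, 0.0378]
tool_rot: [2.366, 2.066, 0.002]
ft_force: [-2.0, 0.2, 7.7]
grip_width: 0.334
grip_force: 10.0
```

>>> {"fn": "arm_command", "kwargs": {
  "motion": [
    [24,0,0,0,0],
    [45,0,0,0,0],
    [60,0,0,0,0],
    [70,0,0,0,0],
    [80,0,0,0,0]
  ]
}}

```text
time: 18.03
position: [0.4846, 0.2268, 0.0364]
tool_rot: [-2.367, -2.066, 0.001]
ft_force: [-0.0, 0.3, -0.5]
grip_width: 0.551
grip_force: 0.0
```

>>> {"fn": "arm_command", "kwargs": {
  "motion": [
    [87,0,0,0,0],
    [87,0,0,-10,0],
    [87,0,0,-40,0],
    [87,0,0,-75,0],
    [87,0,0,-105,0]
  ]
}}

```text
time: 18.45
position: [0.4845, 0.2275, 0.1438]
tool_rot: [-2.365, -2.067, -0.0]
ft_force: [0.8, 0.3, -0.6]
grip_width: 0.927
grip_force: 0.0
```

```bash
python3 - <<'E'
from h import *
go(.532,-.109)
E
```

```text
pos [0.4845 0.2275 0.1438] yaw of y -7.7 tilt [-0.  0. -1.] shift [-3.271e+02  9.220e+01 -2.000e-01] t 18.45
```

>>> {"fn": "arm_command", "kwargs": {
  "motion": [
    [87,-28,8,0,0],
    [87,-63,18,0,0],
    [87,-100,28,0,0],
    [87,-138,39,0,0],
    [87,-175,49,0,0]
  ]
}}

```text
time: 18.87
position: [0.5099, 0.0453, 0.1427]
tool_rot: [2.365, 2.066, 0.001]
ft_force: [0.6, 0.3, 0.7]
grip_width: 1.001
grip_force: 0.0
```

>>> {"fn": "arm_command", "kwargs": {
  "motion": [
    [87,-38,11,0,0],
    [87,-76,22,0,0],
    [87,-112,32,0,0],
    [87,-138,39,0,0],
    [87,-152,43,0,0]
  ]
}}

```text
time: 19.28
position: [0.5318, -0.1142, 0.1422]
tool_rot: [2.371, 2.059, -0.001]
ft_force: [0.7, -0.2, -0.4]
grip_width: 0.999
grip_force: 0.0
```

>>> {"fn": "arm_command", "kwargs": {
  "motion": [
    [87,0,0,0,0],
    [87,0,0,0,0],
    [87,0,0,0,0]
  ]
}}

```text
time: 19.53
position: [0.5319, -0.1067, 0.142]
tool_rot: [-2.363, -2.069, -0.001]
ft_force: [-0.3, 0.6, 0.5]
grip_width: 1.0
grip_force: 0.0
```

```bash
python3 - <<'E'
from h import *
go(.532,-.109)
for n in('wrist','top'):
  p,d=get_image(n); cv2.imwrite(f'pics/{n}8.png',p[:,:,::-1])
t=cv2.imread('pics/top8.png'); w=cv2.imread('pics/wrist8.png')
o=np.vstack([cv2.resize(t[210:270,195:345],(500,200)),w[:,70:570]]); cv2.imwrite('pics/c8.png',o)
E
```

```text
pos [ 0.5319 -0.1067  0.142 ] yaw of y -7.6 tilt [ 0.     0.001 -1.   ] shift [-2.3  0.4 -0. ] t 19.53
```

View pics/c8.png

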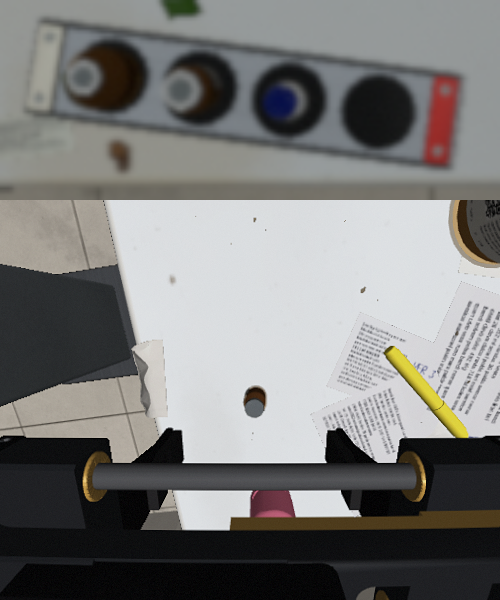

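Three stand upright on mats 1–3. Small cap is at wrist pixel (324,208), and pink is well behind the gripper.

```bash
python3 - <<'E'
from h import *
print(plane(camera_params('wrist'),[(324,208)],[.047]).round(4))
t=plane(camera_params('top'),np.array([(83,77),(181,88),(279,100)])*.3+[195,210],[.102,.086,.069]); print(t.round(4))
go(.532,-.109)
E
```

```text
[[ 0.5323 -0.111   0.047 ]]
[[0.501  0.3589 0.102 ]
 [0.4932 0.2946 0.086 ]
 [0.4845 0.2279 0.069 ]]
pos [ 0.5319 -0.1067  0.1419] yaw of y -7.5 tilt [ 0.  0. -1.] shift [-2.3  0.4 -0. ] t 19.63
```

>>> {"fn": "arm_command", "kwargs": {
  "motion": [
    [87,-3,0,30,0],
    [80,-3,0,65,0],
    [70,-3,0,95,0],
    [60,-3,0,113,0],
    [50,-3,0,118,0]
  ]
}}

```text
time: 20.05
position: [0.5288, -0.1101, 0.0205]
tool_rot: [-2.359, -2.066, 0.004]
ft_force: [0.2, 0.9, -0.1]
grip_width: 0.781
grip_force: 0.0
```

>>> {"fn": "arm_command", "kwargs": {
  "motion": [
    [40,0,0,0,0],
    [35,0,0,0,0],
    [30,0,0,0,0],
    [25,0,0,0,0],
    [18,0,0,0,0]
  ],
  "newtons": 8
}}

```text
time: 20.47
position: [0.5324, -0.1126, 0.0251]
tool_rot: [2.365, 2.065, 0.001]
ft_force: [-0.6, 0.2, 0.3]
grip_width: 0.398
grip_force: 0.0
```

>>> {"fn": "arm_command", "kwargs": {
  "motion": [
    [17,0,0,0,0],
    [17,0,0,0,0],
    [17,0,0,0,0],
    [17,0,0,0,0],
    [17,0,0,0,0]
  ]
}}

```text
time: 20.88
position: [0.5318, -0.1125, 0.0242]
tool_rot: [2.366, 2.066, 0.0]
ft_force: [-0.5, -0.8, 4.0]
grip_width: 0.252
grip_force: 8.0
```

```bash
python3 - <<'E'
from h import *
go(.4767,.1598)
E
```

```text
pos [ 0.5318 -0.1125  0.0242] yaw of y -7.7 tilt [ 0.001 -0.001 -1.   ] shift [ 2.624e+02 -9.130e+01 -2.000e-01] t 20.88
```

>>> {"fn": "arm_command", "kwargs": {
  "motion": [
    [17,0,0,-15,0],
    [17,0,0,-45,0],
    [17,2,-1,-80,0],
    [17,15,-5,-110,0],
    [17,45,-17,-120,0]
  ]
}}

```text
time: 21.3
position: [0.5237, -0.0695, 0.1478]
tool_rot: [2.369, 2.054, 0.005]
ft_force: [0.7, -0.1, 0.5]
grip_width: 0.248
grip_force: 8.0
```

>>> {"fn": "arm_command", "kwargs": {
  "motion": [
    [17,35,-14,0,0],
    [17,70,-27,0,0],
    [17,105,-41,0,0],
    [17,140,-55,0,0],
    [17,170,-66,0,0]
  ]
}}

```text
time: 21.72
position: [0.4767, 0.1144, 0.1436]
tool_rot: [2.365, 2.068, -0.001]
ft_force: [0.2, 0.4, -0.5]
grip_width: 0.252
grip_force: 8.0
```

>>> {"fn": "arm_command", "kwargs": {
  "motion": [
    [17,15,-6,0,0],
    [17,20,-8,0,0],
    [17,20,-8,0,0],
    [17,20,-8,0,0]
  ]
}}

```text
time: 22.05
position: [0.4731, 0.1315, 0.1434]
tool_rot: [2.367, 2.065, -0.001]
ft_force: [-0.2, -0.2, -1.5]
grip_width: 0.251
grip_force: 8.0
```

```bash
python3 - <<'E'
from h import *
c=mats()
p,d=get_image('wrist'); cv2.imwrite('pics/w9.png',p[:,:,::-1])
go(.4767,.1598)
E
```

```text
mat? [ 291    0   66   44 1376] [[0.4941 0.2807 0.011 ]]
mat? [ 293   59   62   64 1950] [[0.4868 0.2248 0.011 ]]
mat? [ 296  136   57   57 2561] [[0.4775 0.1591 0.011 ]]
pos [0.4734 0.1307 0.1434] yaw of y -7.9 tilt [-0.    -0.001 -1.   ] shift [29.2 -0.7 -0. ] t 22.15
```

View pics/w9.png

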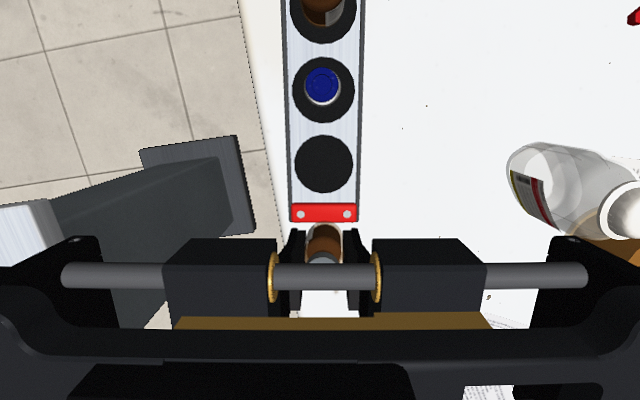

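Mat 4 is free at (324,164) beside the red block. Blue stands centred on mat 3 at (322,88), and the small vial is upright in the fingers.

>>> {"fn": "arm_command", "kwargs": {
  "motion": [
    [17,14,0,10,0],
    [17,28,0,42,0],
    [17,28,0,75,0],
    [17,28,0,97,0],
    [17,28,0,104,0]
  ]
}}

```text
time: 22.57
position: [0.4745, 0.1581, 0.036]
tool_rot: [-2.366, -2.062, 0.009]
ft_force: [-1.2, -0.4, 0.0]
grip_width: 0.253
grip_force: 8.0
```

>>> {"fn": "arm_command", "kwargs": {
  "motion": [
    [17,0,0,1,0],
    [17,0,0,2,0],
    [17,0,0,3,0],
    [17,0,0,4,0],
    [17,0,0,4,0]
  ]
}}

```text
time: 22.98
position: [0.4777, 0.1604, 0.0368]
tool_rot: [2.366, 2.065, 0.002]
ft_force: [0.2, -0.8, 0.2]
grip_width: 0.248
grip_force: 8.0
```

>>> {"fn": "arm_command", "kwargs": {
  "motion": [
    [17,0,0,0,0],
    [17,0,0,0,0]
  ]
}}

```text
time: 23.15
position: [0.4771, 0.1605, 0.0363]
tool_rot: [2.366, 2.066, 0.001]
ft_force: [-0.6, -0.4, -0.6]
grip_width: 0.252
grip_force: 8.0
```

>>> {"fn": "arm_command", "kwargs": {
  "motion": [
    [17,-1,0,1,0],
    [17,-1,0,1,0],
    [17,-1,0,1.5,0],
    [17,-1,0,1.5,0]
  ]
}}

```text
time: 23.48
position: [0.4772, 0.1598, 0.035]
tool_rot: [2.366, 2.066, 0.001]
ft_force: [0.1, -0.4, 5.9]
grip_width: 0.246
grip_force: 8.0
```

>>> {"fn": "arm_command", "kwargs": {
  "motion": [
    [17,0,0,0,0],
    [40,0,0,0,0],
    [50,0,0,0,0],
    [60,0,0,0,0],
    [70,0,0,0,0]
  ]
}}

```text
time: 23.9
position: [0.4763, 0.1594, 0.0339]
tool_rot: [-2.366, -2.066, 0.001]
ft_force: [0.6, -0.7, -0.1]
grip_width: 0.469
grip_force: 0.0
```

>>> {"fn": "arm_command", "kwargs": {
  "motion": [
    [80,0,0,0,0],
    [80,0,0,-10,0],
    [80,0,0,-40,0],
    [80,0,0,-75,0],
    [80,0,0,-110,0]
  ]
}}

```text
time: 24.32
position: [0.4757, 0.1599, 0.1456]
tool_rot: [-2.364, -2.067, 0.002]
ft_force: [1.5, 0.2, 1.4]
grip_width: 0.846
grip_force: 0.0
```

>>> {"fn": "arm_command", "kwargs": {
  "motion": [
    [80,-30,0,0,0],
    [80,-65,0,-5,0],
    [80,-100,0,-10,0],
    [80,-120,0,-10,0],
    [80,-120,0,-10,0]
  ]
}}

```text
time: 24.73
position: [0.4601, 0.0353, 0.155]
tool_rot: [2.372, 2.056, -0.003]
ft_force: [-0.5, -0.2, 0.5]
grip_width: 0.922
grip_force: 0.0
```

```bash
python3 - <<'E'
from h import *
for n in('wrist','top'):
  p,d=get_image(n); cv2.imwrite(f'pics/{n}10.png',p[:,:,::-1])
t=cv2.imread('pics/top10.png'); w=cv2.imread('pics/wrist10.png')
o=np.vstack([cv2.resize(t[140:275,195:495],(640,288)),w[:240]]); cv2.imwrite('pics/c10.png',o)
E
```

```text
(no output)
```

View pics/c10.png

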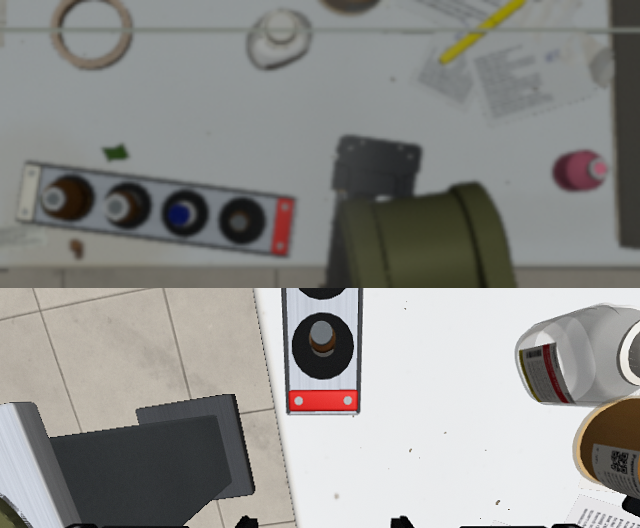

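The last picture shows all four upright and centred on their mats, in the order asked: small next to red, then blue, crimp, green. In its top part they are at (238,220), (180,214), (118,206) and (55,198). The flask has not moved and the gripper is clear, so I hand it in.

```bash
python3 -c "
from bench import *
print(close_job())"
```

```text
the job is handed in; nothing more can be done
None
```

The job is handed in at about 25 s of the 128 s: all four containers stand upright, each within about 3 mm of its mat's centre by the camera, in order of size from the red end (small, blue, crimp, green), with the flask and the pink look-alike untouched.

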